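Show the back of a watch to the bench inspection camera

TASK

Lift the clear dust cover off the blue-dialled steel watch and stand it upright on the round cork rest. Then pick that watch off its black block and present it in the air to the inspection camera: the centre of its back about 9 cm straight out from the lens on the camera's axis, the back squarely facing the lens and the crown uppermost, and finish while still holding it there, motionless. Do not touch the camera, do not tip the cover or drop the watch, and leave the brass watch and the other things on the bench where they are.

Things in the scene. Friction and masses are not known exactly. Their poses are not given: they have to be found in the camera images.
- watch: Steel watch head, blue dial, 80 g: case 42 mm across, 11 thick; strap end links form a bar 22 wide (x), 50 over its flat ends (y), 1.5 to 8.5 above the back; small brass crown sticks out at +x. Origin: centre of its back; z out of the dial, x to the crown. Lies loose, dial up, on a fixed block, back at height 22 mm, crown pointing away from the robot within 0.6 rad. Grip the flat ends along y.
- block_a: Round black block, fixed, under the steel watch: 22 mm high, 28 mm across at the top and 44 mm at the foot (lowest 8 mm). Origin: centre of its underside, on the bench.
- cover: Clear plastic dust cover, 140 g: upside-down cup 96 mm across, 3 mm wall, flat top at 60 mm, black ring at its rim; on top a black knob 22 mm across, 60 to 85 mm above its origin. Origin: centre of its lower rim; z up. At the start it stands on the bench over the steel watch and its block.
- rest: Round cork rest lying fixed on the bench, 140 mm across, 4 mm thick. Origin: centre of its underside, on the bench.
- camera: Inspection camera fixed to the bench on the robot's right: grey base 110 x 110 x 12 mm, two aluminium cheeks up to 96 mm, between them a white and black barrel 56 mm across, 75 mm long, pivot at height 80 mm. The barrel looks up, leaning towards the robot by 0.25 to 0.51 rad from vertical (varies, stiff). Origin: centre of the base's underside.
- lens (a point): Centre of the lens glass, the front end of the camera barrel, 50 mm from the pivot. Its z axis is the viewing direction, straight out of the lens; its x axis is the direction of a picture's top (upward and away from the robot).
- focus (a point): Point in the air on the camera's axis 90 mm in front of the lens, with the same axes as the lens. The watch is presented correctly when its origin is here and its x, y, z axes are parallel to these.
- gold_watch: Bystander: brass watch with a white dial, same shape and size as the steel one, lying uncovered and dial up on a second, equal black block. Origin: centre of its back.
- caseback: Bystander: loose steel case back, disc 36 mm across, 5 mm thick. Origin: centre of its underside.
- screwdriver: Bystander: screwdriver with a green handle, 130 mm long, lying about along x. Origin: under its middle.
- jar: Bystander: clear jar with a blue cap, 68 mm across, 65 mm high. Origin: centre of its underside.
- loupe: Bystander: black eye loupe, 34 mm across, 28 mm high. Origin: centre of its underside.
Not all that is in view belongs to the job. Leave any red look-alike of the camera alone.

How it is judged:
By the outcome, as a careful person would: the job done as asked, in the order asked, and still so for the second after the job is handed in, while the arm keeps its last pose, push and grip.
It also fails if it takes over 56 s, if anything falls off the work surface, if the arm or the gripper's body presses on something with over 40 N, if the wrist force passes 120 N, or if a joint passes its speed limit or range.

ROBOT

A 6-joint arm with a two-finger parallel gripper is mounted at the origin on the work surface. World frame = base frame: x ahead of the robot, y to its left, z up, the work surface at z = 0. Lengths are in mm, angles in rad, forces in N, time in s.
With the tool pointing down it reaches from about 275 to 875 mm from the base axis. Payload 12.5 kg.
Tool frame: the origin (TCP) lies at the very end of the fingers, on their centre line; the grasp point (between the pads) lies 19 mm behind it; z points along the fingers, y is the line along which they close (so a half turn about z gives the same grasp; the last joint's range is limited). The gripper opens to 85 mm and grips with 20 to 120 N. Pads are 22 mm wide; open, the fingers measure 114 mm over their backs; the gripper's body (76 mm by 85 mm) begins 54 mm behind the grasp point. The pads swing forward as they close: fully open they stand 13 mm farther back than shut.
Start: joints at [-1.313, 0.351, 1.652, -0, 1.139, -0.085], TCP at [184.888, -517.978, 231.29] pointing down, gripper open.
Joint ranges: [-2.75, 2.75], [-0.79, 2.1], [0.01, 2.65], [-1.57, 4.71], [0.07, 3.14], [-2.87, 2.87]. Speed limits (rad/s): [2.22, 2.22, 2.79, 3.14, 3.14, 3.14].

INTERFACE

Orientations are given as a rotation vector (axis times angle).
In Python, from cell import arm gives the robot as it stands.
- The arm moves only by the tool move_arm, never from a script. Its argument "moves" is a list of rows, each a list of 7 numbers: the shift along the world's x, y, z each as a share of 250 mm, from -1 to 1, then the turn, a rotation vector about the world's x, y, z each as a share of pi rad, from -1 to 1, then the opening, from -1 (shut) to 1 (fully open). In form: [[x, y, z, wx, wy, wz, hand], ...]. A call has 1 to 20 rows; each row shifts and turns the commanded pose from where the row before left it; what a row does not reach is not made up. A row lasts 1/10 s, in which the tool goes at most 50 mm and 8.59 degrees, less where a joint would pass 70% of its speed; a pose out of reach is approached as far as the arm can. A call with a number of a shift or a turn outside -1 to 1 is refused whole. A call with a gripper value outside its range is refused whole. The fingers move at their own pace and stop on an object; "grip_force" is the grip in N (left out, the last holds). Time passes only in rows, so rows that do not move let the fingers close. It gives the time, the measured TCP pose, the force, the opening and the grip force at its end, in the units of the state.
- arm.sense(): the state, without advancing time (a new reading comes with each control period).
- arm.read_camera(name): name is "scene" or "top"; returns the picture (480x640x3 uint8, blue, green, red); there is no depth.
- arm.camera_params(name): a dict with "fx", "fy", "cx", "cy" (pixels), "k1" (the pictures are not rectified: a ray, as slopes to the right and down, at radius r is drawn at 1 + k1 r^2 times it, then the intrinsics apply), "rvec" (rotation vector, rad) and "tvec" (3), from world to camera coordinates, as OpenCV has them. Camera axes: x right, y down, z forward; pixel columns grow to the right and rows downward; lengths in mm; the calibration is good to about 2 mm. A picture is of the moment at which its call begins. camera_params takes no time and is no camera call.
- arm.job_done(): hands the job in; it is judged then, once.
Trained networks look in the newest picture that a camera, given by its name, has taken for a name from the list of things; names that differ only in an ending like _2 or _b are one class to them, and where a whole thing is asked for, a point or a joint stands for the part that bears it (a point fixed in the world has none). Each returns a list of dicts, best first, with "score" (0 to 1); they miss things now and then, are a little off and sometimes report something else, mostly with a low value. They report only what shows in the picture. A call takes as long as a camera call. They do not tell look-alikes from the thing itself.
- arm.recognise(camera, target): "rect" ([centre column, centre row, width, height] in pixels, round what is visible of it).
The state is a dict: "time": time; "joint_positions": joint angles; "joint_velocities": joint speeds; "joint_efforts": joint torques, N m; "tcp_pos": TCP position; "ee_rot": TCP orientation; "wrist_force": force on the tool from outside, world axes, zero at the start; "torque": the same for the moment, N m; "gripper_width": finger opening in mm; "grasp_force": force on a finger pad.
Only numpy, scipy, OpenCV 4.12 (cv2) and the standard library are available. Lean on these libraries where they do the work, as an engineer would, in place of code of your own. Each camera call takes 0.05 s, during which the arm holds its last target. There are 200 camera calls.

## Working session

There is one attempt and no reset: what is moved stays moved. The work goes in short steps, Python scripts to look and compute and a tool call to move; the robot and the scene stay as the last step left them, time stands still between calls to the robot, and variables do not carry over. Pictures are saved under pics/ and viewed, at most 10 in all, crops included, and the job is handed in when it is done.

Besides the shell and the picture viewer there is one more tool, called after ">>>" as name(argument=value, ...), one argument or row to a line, values as JSON. move_arm: Moves the arm, as the interface text tells. Shift numbers are shares of 250 mm and turn numbers shares of pi rad, none past 1 either way. Its arguments: {"type":"object","properties":{"moves":{"type":"array","items":{"type":"array","items":{"type":"number","minimum":-1,"maximum":1}}},"grip_force":{"type":"number"}},"required":["moves"]}

```bash
ls; mkdir -p pics
python3 - <<'E'
from cell import arm
import cv2
for n in ("scene","top"):
    im=arm.read_camera(n); cv2.imwrite(f"pics/{n}0.png",im)
    print(n,arm.camera_params(n))
    for t in ["watch","cover","rest","camera","lens","gold_watch","block_a"]:
        try: print(t,[([round(float(v)) for v in d["rect"]],round(float(d["score"]),2)) for d in arm.recognise(n,t)])
        except Exception as e: print(t,e)
s=arm.sense(); print(s["time"],s["tcp_pos"],s["ee_rot"],s["gripper_width"])
E
```

```text
pics
scene {'fx': 612.2114239123166, 'fy': 612.2114239123166, 'cx': 324.9325740309014, 'cy': 231.55862129686489, 'k1': -0.080355691164321, 'rvec': array([ 1.54911199,  1.87068886, -0.89325008]), 'tvec': array([ 129.06292119, -206.89777134, 1823.67575704])}
watch []
cover [([359, 318, 43, 49], 0.86)]
rest [([484, 286, 61, 45], 0.97)]
camera [([145, 276, 64, 71], 0.92), ([218, 311, 74, 76], 0.68)]
lens [([215, 291, 28, 42], 0.84), ([479, 354, 38, 47], 0.33)]
gold_watch [([376, 266, 24, 18], 0.53)]
block_a []
top {'fx': 461.6397255912891, 'fy': 461.6397255912891, 'cx': 315.4484812543579, 'cy': 246.44069841034923, 'k1': -0.030153515047303785, 'rvec': array([ 2.14627073, -2.17464812,  0.07965347]), 'tvec': array([ -15.67795022,  550.88175584, 1047.81304382])}
watch [([280, 208, 42, 44], 0.65), ([277, 278, 21, 24], 0.51)]
cover [([280, 209, 47, 44], 0.8), ([338, 265, 11, 32], 0.4)]
rest [([170, 283, 54, 61], 0.66)]
camera [([405, 187, 61, 61], 0.83), ([490, 210, 61, 63], 0.7)]
lens [([500, 205, 25, 30], 0.85), ([411, 179, 27, 26], 0.68)]
gold_watch []
block_a []
0.8 [ 184.8859012  -517.99855463  231.30245625] [3.09552158e+00 5.35784250e-01 3.66344710e-05] 85.19232029822689
```

View pics/scene0.png

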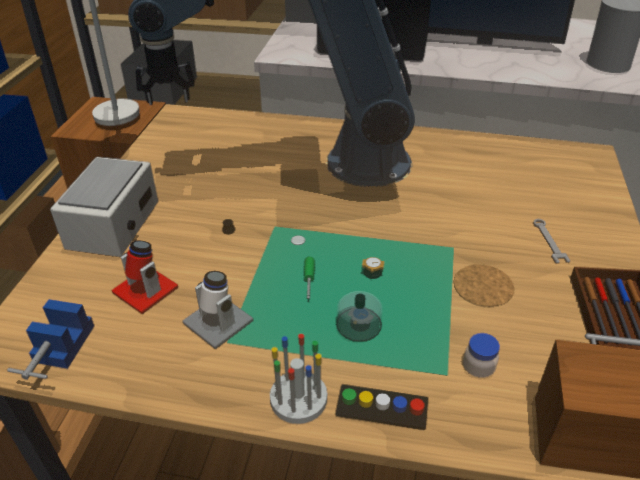

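View pics/top0.png

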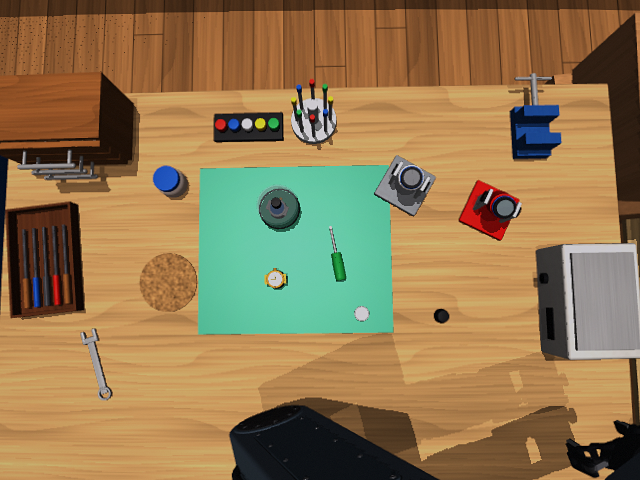

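Candidates: the camera is either grey (top 405,185) or the red look-alike (490,210), and I choose grey. The watch is either the steel one under the cover (280,209) or the gold one (276,279), and I choose the one under the cover. The cork rest is at (168,282). Next, close crops.

```bash
cat > h.py <<'E'
import numpy as np, cv2
from cell import arm
P={n:arm.camera_params(n) for n in("scene","top")}
def proj(n,X):
    p=P[n]; R=cv2.Rodrigues(p["rvec"])[0]; c=np.atleast_2d(X)@R.T+p["tvec"]
    s=c[:,:2]/c[:,2:]; s=s*(1+p["k1"]*(s**2).sum(1,keepdims=True))
    return s*[p["fx"],p["fy"]]+[p["cx"],p["cy"]]
def ray(n,uv):
    p=P[n]; R=cv2.Rodrigues(p["rvec"])[0]; d=(np.array(uv,float)-[p["cx"],p["cy"]])/[p["fx"],p["fy"]]
    s=d.copy()
    for _ in range(20): s=d/(1+p["k1"]*(s@s))
    v=R.T@np.r_[s,1]; return -R.T@p["tvec"],v/np.linalg.norm(v)
def onz(n,uv,z):
    o,v=ray(n,uv); return o+v*(z-o[2])/v[2]
def crop(im,c,hw,k):
    x,y=int(c[0]-hw[0]),int(c[1]-hw[1]); return cv2.resize(im[y:y+2*hw[1],x:x+2*hw[0]],None,fx=k,fy=k,interpolation=cv2.INTER_CUBIC)
E
python3 - <<'E'
from h import *
t=cv2.imread("pics/top0.png"); s=cv2.imread("pics/scene0.png")
A=crop(t,(280,210),(32,32),6);B=crop(t,(405,185),(32,32),6)
C=crop(s,(360,316),(32,32),6);D=crop(s,(217,308),(40,40),4.8)
# grid labels
cv2.imwrite("pics/c1.png",cv2.resize(np.vstack([np.hstack([A,B]),np.hstack([C,D])]),(600,600)))
print("cover knob top z85",onz("top",(278,204),85)); print("rest",onz("top",(168,282),4)); print("cam",onz("top",(405,187),12)); print("gold",onz("top",(276,279),33))
# cork rest segmentation
hsv=cv2.cvtColor(t,cv2.COLOR_BGR2HSV); print("rest px hsv",hsv[282,168],"wood",hsv[282,110])
E
```

```text
cover knob top z85 [640.99272901  57.96225334  85.        ]
rest [472.66813  330.285314   4.      ]
cam [ 691.2035607  -237.58273564   12.        ]
gold [475.96683756  68.70556269  33.        ]
rest px hsv [ 15 159 156] wood [ 17 135 204]
```

View pics/c1.png

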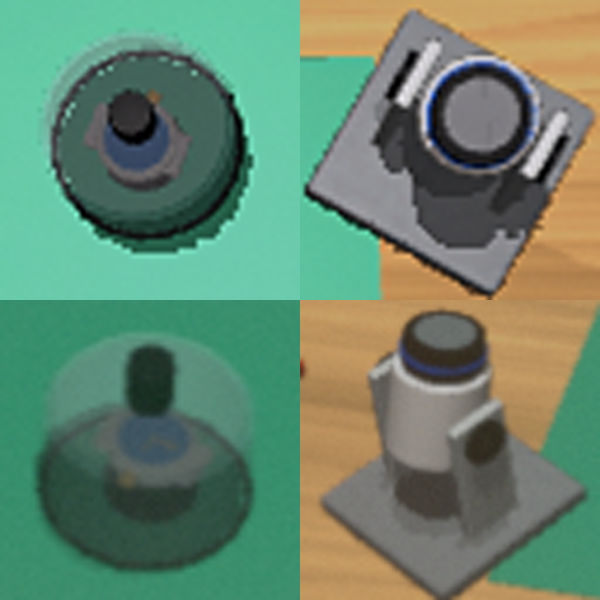

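The close crop confirms the choice: blue dial under the clear cover, with the crown at crop (155,97), and a grey camera with a square base. Now a numeric fit.

```bash
cat > fitcam.py <<'E'
from h import *
from scipy.optimize import least_squares
B=lambda x,y:np.array([373+x/4.6875-.5,153+y/4.6875-.5]); D=lambda x,y:np.array([177+x/3.75-.5,268+y/3.75-.5])
topc=[B(*p) for p in[(114,10),(294,112),(195,290),(7,188)]]; lt=B(185,113)
scc=[D(*p) for p in[(22,202),(143,298),(286,190)]]; ls=D(145,31)
def pts(q):
    x,y,yaw,lean=q[:4]; f=np.array([np.cos(yaw),np.sin(yaw),0]); l=np.array([-f[1],f[0],0]); o=np.array([x,y,0.])  # f: towards away from robot
    cs=[o+55*(a*f+b*l)+[0,0,12] for a,b in[(1,1),(1,-1),(-1,-1),(-1,1)]]
    z=np.cos(lean)*np.array([0,0,1])-np.sin(lean)*f; L=o+[0,0,80]+50*z
    return cs,L,z,f
def res(q):
    cs,L,z,f=pts(q); st,ss=q[4:6],q[6:8]
    r=[proj("top",c)[0]+st-m for c,m in zip(cs,topc)]+[2*(proj("top",L)[0]+st-lt)]
    r+=[proj("scene",cs[i])[0]+ss-m for i,m in zip((1,0,3),scc)]+[2*(proj("scene",L)[0]+ss-ls)]
    return np.r_[np.concatenate(r),q[4:]/0.7]
if __name__=="__main__":
    best=None
    for y0 in(-.5,0,.5,):
        s=least_squares(res,[690,-235,y0,.35,0,0,0,0])
        if best is None or s.cost<best.cost: best=s
    print(best.x.round(3),best.cost); print(res(best.x)[:18].reshape(-1,2).round(2))
    cs,L,z,f=pts(best.x); print("lens",L,"z",z,"focus",L+90*z)
E
python3 fitcam.py
python3 - <<'E'
from h import *
from scipy.optimize import least_squares
A=lambda x,y:np.array([248+x/4.6875-.5,178+y/4.6875-.5]); C=lambda x,y:np.array([328+x/4.6875-.5,284+(y-300)/4.6875-.5])
print("rim top",onz("top",A(147,143),2)," knob top",onz("top",A(131,113),85)," rim scene",onz("scene",C(146,488),2),"knob scene",onz("scene",C(150,352),85))
print("watch dial top",onz("top",A(137,140),33),"crown",onz("top",A(155,97),27),"scene dial",onz("scene",C(152,440),33),"crown",onz("scene",C(127,480),27))
E
```

```text
[ 6.97449e+02 -2.36897e+02 -5.35000e-01  2.47000e-01  5.34000e-01
 -7.80000e-02  5.68000e-01  1.31000e-01] 6.627124937497824
[[-0.72 -0.94]
 [ 1.31 -0.45]
 [ 0.23  1.12]
 [-0.29  0.19]
 [-0.81  0.12]
 [-1.18 -1.22]
 [-0.18 -0.65]
 [ 0.37 -1.11]
 [-0.08  1.35]]
lens [ 686.9253881  -230.65923626  128.48046626] z [-0.210467    0.12474534  0.96960933] focus [ 667.98335854 -219.4321555   215.74530554]
rim top [647.16567813  64.5696053    2.        ]  knob top [646.49563956  63.6425794   85.        ]  rim scene [645.49543056  65.99411734   2.        ] knob scene [640.40486916  64.24554779  85.        ]
watch dial top [643.07374595  66.39273798  33.        ] crown [665.93492988  57.89212499  27.        ] scene dial [644.18228089  67.50952331  33.        ] crown [665.00948257  59.38243124  27.        ]
```

>>> move_arm(
  moves=[
    [0.0922, 0.1166, 0, 0, 0, -0.0111, 1],
    [0.0922, 0.1166, 0, 0, 0, -0.0111, 1],
    [0.0922, 0.1166, 0, 0, 0, -0.0111, 1],
    [0.0922, 0.1166, 0, 0, 0, -0.0111, 1],
    [0.0922, 0.1166, 0, 0, 0, -0.0111, 1],
    [0.0922, 0.1166, 0, 0, 0, -0.0111, 1],
    [0.0922, 0.1166, 0, 0, 0, -0.0111, 1],
    [0.0922, 0.1166, 0, 0, 0, -0.0111, 1],
    [0.0922, 0.1166, 0, 0, 0, -0.0111, 1],
    [0.0922, 0.1166, 0, 0, 0, -0.0111, 1],
    [0.0922, 0.1166, 0, 0, 0, -0.0111, 1],
    [0.0922, 0.1166, 0, 0, 0, -0.0111, 1],
    [0.0922, 0.1166, 0, 0, 0, -0.0111, 1],
    [0.0922, 0.1166, 0, 0, 0, -0.0111, 1],
    [0.0922, 0.1166, 0, 0, 0, -0.0111, 1],
    [0.0922, 0.1166, 0, 0, 0, -0.0111, 1],
    [0.0922, 0.1166, 0, 0, 0, -0.0111, 1],
    [0.0922, 0.1166, 0, 0, 0, -0.0111, 1],
    [0.0922, 0.1166, 0, 0, 0, -0.0111, 1],
    [0.0922, 0.1166, 0, 0, 0, -0.0111, 1],
  ],
  grip_force=25,
)

```text
time: 2.8
tcp_pos: [646.7, 66.4, 231.2]
ee_rot: [3.092, -0.556, 0.0]
wrist_force: [0.9, -1.1, -0.5]
gripper_width: 85.6
grasp_force: 0.0
```

>>> move_arm(
  moves=[
    [0, 0, -0.07, 0, 0, 0, 1],
    [0, 0, -0.07, 0, 0, 0, 1],
    [0, 0, -0.07, 0, 0, 0, 1],
    [0, 0, -0.07, 0, 0, 0, 1],
    [0, 0, -0.07, 0, 0, 0, 1],
    [0, 0, -0.07, 0, 0, 0, 1],
    [0, 0, -0.07, 0, 0, 0, 1],
    [0, 0, -0.07, 0, 0, 0, 1],
    [0, 0, -0.03, 0, 0, 0, 0.6],
    [0, 0, -0.03, 0, 0, 0, 0.2],
    [0, 0, -0.025, 0, 0, 0, 0],
    [0, 0, -0.02, 0, 0, 0, -0.2],
    [0, 0, 0, 0, 0, 0, -0.3],
    [0, 0, 0, 0, 0, 0, -0.4],
  ],
)

```text
time: 4.2
tcp_pos: [646.1, 65.0, 65.4]
ee_rot: [-3.092, 0.554, -0.001]
wrist_force: [-0.3, 0.3, 0.3]
gripper_width: 25.6
grasp_force: 0.0
```

Run:
```python
from h import *
t=arm.read_camera("top"); s=arm.read_camera("scene"); cv2.imwrite("pics/t1.png",t)
a=arm.sense(); g=a["tcp_pos"]; print(a["time"],g,a["gripper_width"],a["wrist_force"])
A=crop(t,proj("top",g)[0],(50,50),6);C=crop(s,proj("scene",g)[0],(33,50),6)
cv2.imwrite("pics/c2.png",cv2.resize(np.hstack([A,C]),(800,480)))
```

```text
4.3 [646.16525027  65.04341192  65.52611169] 25.664322288000335 [ 0.58079995 -0.09015704  0.97678695]
```

View pics/c2.png

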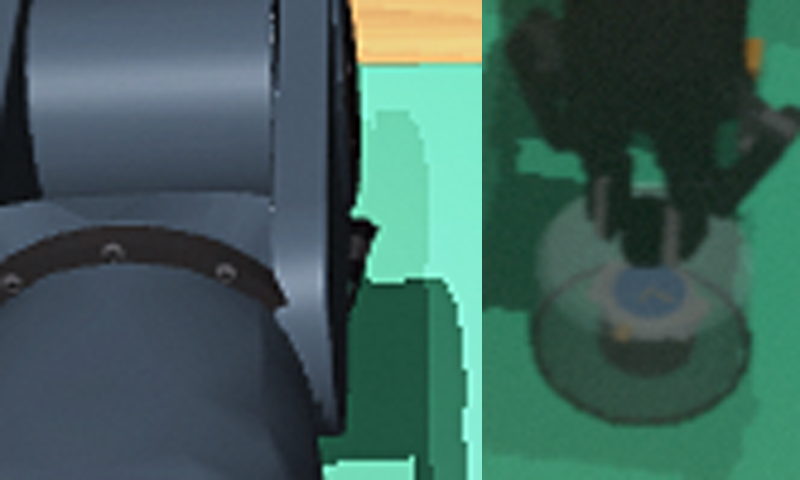

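The fingers straddle the knob (scene crop about 640,235), and the cover hasn't moved. Close and lift.

>>> move_arm(
  moves=[
    [0, 0, 0, 0, 0, 0, -0.6],
    [0, 0, 0, 0, 0, 0, -1],
    [0, 0, 0, 0, 0, 0, -1],
    [0, 0, 0, 0, 0, 0, -1],
    [0, 0, 0, 0, 0, 0, -1],
    [0, 0, 0.02, 0, 0, 0, -1],
    [0, 0, 0.04, 0, 0, 0, -1],
    [0, 0, 0.06, 0, 0, 0, -1],
    [0, 0, 0.06, 0, 0, 0, -1],
    [0, 0, 0.06, 0, 0, 0, -1],
    [0, 0, 0.06, 0, 0, 0, -1],
    [0, 0, 0.06, 0, 0, 0, -1],
    [0, 0, 0.04, 0, 0, 0, -1],
  ],
  grip_force=30,
)

```text
time: 5.6
tcp_pos: [646.2, 65.1, 166.9]
ee_rot: [-3.092, 0.554, -0.002]
wrist_force: [-0.2, -0.5, -2.2]
gripper_width: 20.7
grasp_force: 29.5
```

Run:
```python
from h import *
t=cv2.imread("pics/top0.png")
c=t[235:330,120:220]; lab=cv2.cvtColor(c,cv2.COLOR_BGR2HSV)
m=((lab[...,2]<185)&(lab[...,0]<30)).astype(np.uint8)
m=cv2.morphologyEx(cv2.morphologyEx(m,cv2.MORPH_CLOSE,np.ones((7,7))),cv2.MORPH_OPEN,np.ones((9,9)))
n,_,st,ce=cv2.connectedComponentsWithStats(m); print(st,ce+[120,235])
k=1+st[1:,4].argmax(); print(onz("top",ce[k]+[120,235],4))
```

```text
[[   0    0  100   95 6512]
 [  20   18   57   70 2988]] [[170.0958231  280.32954545]
 [168.20147256 285.64056225]]
[464.00641631 329.64545422   4.        ]
```

>>> move_arm(
  moves=[
    [-0.02, 0.03, 0, 0, 0, 0, -1],
    [-0.04, 0.06, 0, 0, 0, 0, -1],
    [-0.05, 0.077, 0, 0, 0, 0, -1],
    [-0.05, 0.077, 0, 0, 0, 0, -1],
    [-0.05, 0.077, 0, 0, 0, 0, -1],
    [-0.05, 0.077, 0, 0, 0, 0, -1],
    [-0.05, 0.077, 0, 0, 0, 0, -1],
    [-0.05, 0.077, 0, 0, 0, 0, -1],
    [-0.05, 0.077, 0, 0, 0, 0, -1],
    [-0.05, 0.077, 0, 0, 0, 0, -1],
    [-0.05, 0.077, 0, 0, 0, 0, -1],
    [-0.05, 0.077, 0, 0, 0, 0, -1],
    [-0.05, 0.077, 0, 0, 0, 0, -1],
    [-0.05, 0.077, 0, 0, 0, 0, -1],
    [-0.04, 0.06, 0, 0, 0, 0, -1],
    [0, 0, -0.03, 0, 0, 0, -1],
    [0, 0, -0.06, 0, 0, 0, -1],
    [0, 0, -0.06, 0, 0, 0, -1],
    [0, 0, -0.06, 0, 0, 0, -1],
    [0, 0, -0.06, 0, 0, 0, -1],
  ],
)

```text
time: 7.6
tcp_pos: [470.4, 333.3, 96.1]
ee_rot: [3.092, -0.554, -0.001]
wrist_force: [-0.3, -0.6, -1.0]
gripper_width: 20.9
grasp_force: 29.5
```

Run:
```python
from h import *
t=arm.read_camera("top"); s=arm.read_camera("scene"); cv2.imwrite("pics/t2.png",t); cv2.imwrite("pics/s2.png",s)
a=arm.sense(); print(a["time"],a["tcp_pos"],a["wrist_force"])
W=np.array([645,66,33])
f=lambda im,c,h:cv2.resize(crop(im,c,(h,h),10),(400,400 if 0 else 300)) if 0 else cv2.resize(crop(im,c,(h,h),8),(400,400))
cv2.imwrite("pics/c3.png",np.hstack([f(t,proj("top",W)[0],20),f(s,proj("scene",[472,330,30])[0],40)]))
print(proj("top",W),proj("scene",W),proj("scene",[472,330,30]))
```

```text
7.7 [469.65920856 332.73887608  95.07251857] [-0.21652018  0.52386495 -0.82389191]
[[276.89136486 206.5512326 ]] [[359.1692959  313.54760283]] [[483.86576661 275.36601102]]
```

View pics/c3.png

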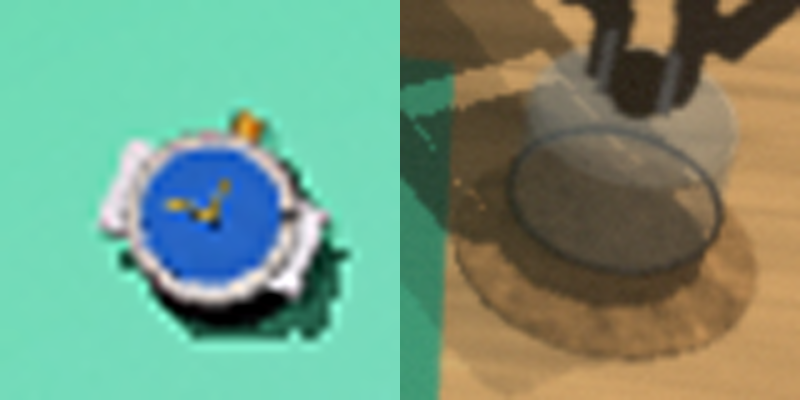

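Left: watch bare, dial centre at crop (212,215), crown at (246,127). Right: cover hangs over the cork. Lower it.

>>> move_arm(
  moves=[
    [0, 0, -0.04, 0, 0, 0, -1],
    [0, 0, -0.03, 0, 0, 0, -1],
    [0, 0, -0.015, 0, 0, 0, -1],
    [0, 0, -0.008, 0, 0, 0, -1],
    [0, 0, -0.004, 0, 0, 0, -1],
    [0, 0, 0, 0, 0, 0, -1],
    [0, 0, 0, 0, 0, 0, -1],
  ],
)

```text
time: 8.4
tcp_pos: [471.0, 333.6, 73.5]
ee_rot: [-3.092, 0.554, -0.001]
wrist_force: [0.9, 0.2, -1.3]
gripper_width: 20.9
grasp_force: 29.5
```

Run:
```python
from h import *
t=cv2.imread("pics/t2.png")
p=proj("top",[645,66,33])[0]; x0,y0=int(p[0]-20),int(p[1]-20)
Q=lambda x,y:np.array([x0+x/10-.5,y0+y/10-.5])
hsv=cv2.cvtColor(t,cv2.COLOR_BGR2HSV)[y0:y0+40,x0:x0+40].astype(int)
m=(hsv[...,0]>100)&(hsv[...,0]<125)&(hsv[...,1]>150)&(hsv[...,2]>120); ys,xs=np.nonzero(m); d=np.array([x0+xs.mean(),y0+ys.mean()]); print("dial px",d,m.sum())
mc=(hsv[...,0]>8)&(hsv[...,0]<26)&(hsv[...,1]>130)&(np.arange(40)[:,None]<16); ys,xs=np.nonzero(mc); c=np.array([x0+xs.mean(),y0+ys.mean()]); print("crown px",c,mc.sum())
D=onz("top",d,33);Cw=onz("top",c,27.5); print(D,Cw,np.arctan2(*(Cw-D)[[1,0]]))
# ends of links: left (120,188) right (308,252)
l=onz("top",Q(122,186),30);r=onz("top",Q(306,252),30); print(l,r,(l+r)/2,"yaw",np.arctan2(*(l-r)[[1,0]])-np.pi/2,np.linalg.norm(l-r))
```

```text
dial px [276.69465649 207.07633588] 131
crown px [280.16666667 198.16666667] 6
[643.76307471  66.46543667  33.        ] [665.91234341  58.78666556  27.5       ] -0.3337166037129136
[651.76080302  87.93676036  30.        ] [635.34962674  44.73604937  30.        ] [643.55521488  66.33640487  30.        ] yaw -0.3630439717229672 46.212856839308
```

>>> move_arm(
  moves=[
    [0, 0, -0.004, 0, 0, 0, -1],
    [0, 0, -0.004, 0, 0, 0, -1],
    [0, 0, -0.004, 0, 0, 0, -1],
    [0, 0, -0.002, 0, 0, 0, -1],
    [0, 0, 0, 0, 0, 0, -1],
  ],
)

```text
time: 8.9
tcp_pos: [470.9, 333.5, 69.7]
ee_rot: [3.092, -0.554, -0.0]
wrist_force: [0.6, -0.5, -2.0]
gripper_width: 20.5
grasp_force: 29.6
```

>>> move_arm(
  moves=[
    [0, 0, -0.002, 0, 0, 0, -1],
    [0, 0, 0, 0, 0, 0, -1],
    [0, 0, 0, 0, 0, 0, -1],
  ],
)

```text
time: 9.2
tcp_pos: [471.0, 333.7, 69.5]
ee_rot: [-3.092, 0.554, -0.001]
wrist_force: [-0.8, 1.3, 2.0]
gripper_width: 20.6
grasp_force: 29.8
```

Contact: the wrist force flipped from about −2 to +2 N. Release and rise.

>>> move_arm(
  moves=[
    [0, 0, 0, 0, 0, 0, -0.3],
    [0, 0, 0, 0, 0, 0, -0.1],
    [0, 0, 0, 0, 0, 0, 0.2],
    [0, 0, 0, 0, 0, 0, 0.5],
    [0, 0, 0.03, 0, 0, 0, 0.8],
    [0, 0, 0.06, 0, 0, 0, 1],
    [0, 0, 0.08, 0, 0, 0, 1],
    [0, 0, 0.1, 0, 0, 0, 1],
    [0, 0, 0.1, 0, 0, 0, 1],
    [0.05, -0.077, 0.05, 0, 0, 0, 1],
    [0.05, -0.077, 0, 0, 0, 0, 1],
    [0.05, -0.077, 0, 0, 0, 0, 1],
    [0.05, -0.077, 0, 0, 0, 0, 1],
    [0.05, -0.077, 0, 0, 0, 0, 1],
    [0.05, -0.077, 0, 0, 0, 0, 1],
    [0.05, -0.077, 0, 0, 0, 0, 1],
  ],
)

```text
time: 10.8
tcp_pos: [559.0, 198.0, 175.8]
ee_rot: [-3.092, 0.554, -0.002]
wrist_force: [0.3, -0.9, 0.4]
gripper_width: 85.3
grasp_force: 0.0
```

Run:
```python
from h import *
t=arm.read_camera("top"); s=arm.read_camera("scene"); cv2.imwrite("pics/t3.png",t); cv2.imwrite("pics/s3.png",s)
a=arm.sense(); print(a["time"],a["tcp_pos"],a["ee_rot"],a["gripper_width"])
f=lambda im,c,h:cv2.resize(crop(im,c,(h,h),8),(400,400))
cv2.imwrite("pics/c4.png",np.hstack([f(t,proj("top",[472,330,30])[0],36),f(s,proj("scene",[645,66,28])[0],25)]))
print(proj("scene",[645,66,28]))
```

```text
10.9 [559.72803503 196.94541899 175.68080395] [-3.09134864e+00  5.57492280e-01 -2.70341940e-03] 85.45202304600315
[[359.08993285 315.16382551]]
```

View pics/c4.png

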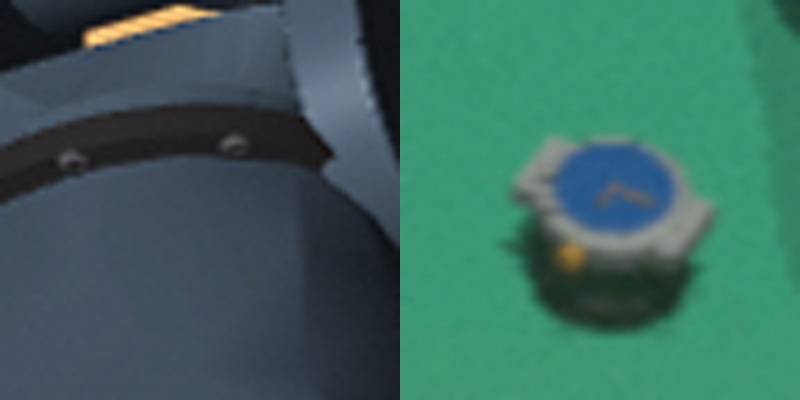

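>>> move_arm(
  moves=[
    [0.0487, -0.0754, 0, 0, 0, 0, 1],
    [0.0487, -0.0754, 0, 0, 0, 0, 1],
    [0.0487, -0.0754, 0, 0, 0, 0, 1],
    [0.0487, -0.0754, 0, 0, 0, 0, 1],
    [0.0487, -0.0754, 0, 0, 0, 0, 1],
    [0.0487, -0.0754, 0, 0, 0, 0, 1],
    [0.0487, -0.0754, 0, 0, 0, 0, 1],
    [0, 0, -0.06, 0, 0, 0, 1],
    [0, 0, -0.08, 0, 0, 0, 1],
    [0, 0, -0.08, 0, 0, 0, 1],
    [0, 0, -0.08, 0, 0, 0, 1],
    [0, 0, -0.08, 0, 0, 0, 1],
    [0, 0, -0.04, 0, 0, 0, 1],
    [0, 0, 0, 0, 0, 0, 1],
    [0, 0, 0, 0, 0, 0, 1],
  ],
)

```text
time: 12.4
tcp_pos: [643.8, 67.3, 70.1]
ee_rot: [-3.092, 0.554, -0.001]
wrist_force: [0.4, -0.6, -0.5]
gripper_width: 85.5
grasp_force: 0.0
```

Run:
```python
from h import *
t=arm.read_camera("top"); s=arm.read_camera("scene"); cv2.imwrite("pics/t4.png",t)
for _ in range(2):
    a=arm.sense(); print(a["time"],a["tcp_pos"],a["ee_rot"],a["gripper_width"])
x0,y0=334,290
for z,(u,v) in ((33,(360.4,313)),(28,(354.75,321.5))): print(onz("scene",(u,v),z))
f=lambda im,c,h:cv2.resize(crop(im,c,(h,h),8),(400,400))
cv2.imwrite("pics/c5.png",np.hstack([f(t,proj("top",[472,330,30])[0],36),f(s,proj("scene",[645,66,28])[0],36)]))
```

```text
12.5 [644.12879871  67.05429804  70.46001686] [-3.09198796e+00  5.53882384e-01 -2.56369880e-03] 85.49979708906694
12.5 [644.12879871  67.05429804  70.46001686] [-3.09198796e+00  5.53882384e-01 -2.56369880e-03] 85.49979708906694
[642.93948139  68.34699979  33.        ]
[664.73575473  59.6457045   28.        ]
```

View pics/c5.png

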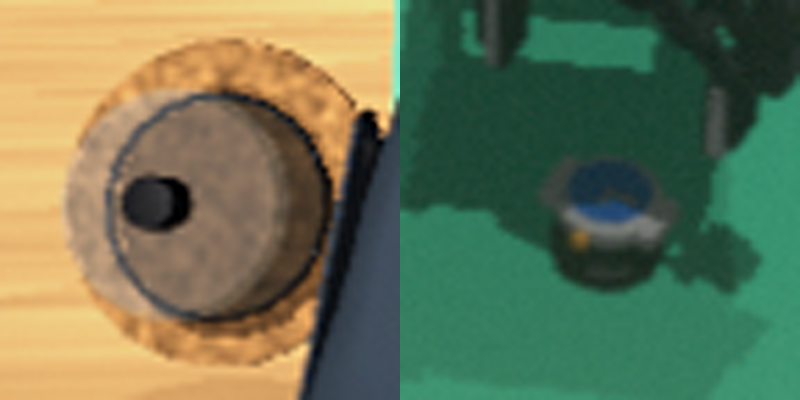

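The cover stands upright on the cork (rim centre at crop 218,208). The fingers straddle the watch.

>>> move_arm(
  moves=[
    [0, 0, -0.03, 0, 0, 0, 1],
    [0, 0, -0.05, 0, 0, 0, 1],
    [0, 0, -0.05, 0, 0, 0, 1],
    [0, 0, -0.05, 0, 0, 0, 1],
    [0, 0, -0.05, 0, 0, 0, 1],
    [0, 0, -0.03, 0, 0, 0, 0.8],
    [0, 0, -0.004, 0, 0, 0, 0.6],
    [0, 0, 0, 0, 0, 0, 0.4],
    [0, 0, 0, 0, 0, 0, 0.3],
    [0, 0, 0, 0, 0, 0, 0.2],
    [0, 0, 0, 0, 0, 0, 0],
    [0, 0, 0, 0, 0, 0, -0.5],
    [0, 0, 0, 0, 0, 0, -1],
    [0, 0, 0, 0, 0, 0, -1],
    [0, 0, 0, 0, 0, 0, -1],
  ],
  grip_force=40,
)

```text
time: 14.0
tcp_pos: [644.1, 66.9, 4.1]
ee_rot: [-3.092, 0.554, -0.002]
wrist_force: [-1.2, 1.3, 6.0]
gripper_width: 49.1
grasp_force: 41.5
```

>>> move_arm(
  moves=[
    [0, 0, 0.02, 0, 0, 0, -1],
    [0, 0, 0.05, 0, 0, 0, -1],
    [0, 0, 0.08, 0, 0, 0, -1],
    [0, 0, 0.1, 0, 0, 0, -1],
    [0, 0, 0.1, 0, 0, 0, -1],
    [0, 0, 0.1, 0, 0, 0, -1],
    [0, 0, 0.1, 0, 0, 0, -1],
    [0, 0, 0.1, 0, 0, 0, -1],
    [0, 0, 0.1, 0, 0, 0, -1],
    [0, 0, 0.1, 0, 0, 0, -1],
    [0, 0, 0.05, 0, 0, 0, -1],
    [0, 0, 0, 0, 0, 0, -1],
  ],
)

```text
time: 15.2
tcp_pos: [644.2, 66.9, 230.4]
ee_rot: [-3.092, 0.554, -0.005]
wrist_force: [-0.3, 0.0, -1.1]
gripper_width: 49.1
grasp_force: 41.5
```

```bash
cat > icp.py <<'E'
from h import *
from scipy.ndimage import map_coordinates, gaussian_filter
from scipy.optimize import least_squares
IM={n:gaussian_filter(cv2.imread(f"pics/{n}0.png").astype(float),(.6,.6,0)) for n in("top","scene")}
def model(q):
    x,y,yaw,lean,rg,rc=q[:6]; f=np.array([np.cos(yaw),np.sin(yaw),0]); l=np.array([-f[1],f[0],0]); o=np.array([x,y,0.])
    z=np.cos(lean)*np.array([0,0,1])-np.sin(lean)*f; u=np.cross(l,z); L=o+[0,0,80]+50*z
    c=[o+55*(a*f+b*l)+[0,0,12] for a,b in[(1,1),(1,-1),(-1,-1),(-1,1)]]
    s=np.linspace(.06,.94,25)[:,None]; E=[c[i]*(1-s)+c[(i+1)%4]*s for i in range(4)]
    t=np.linspace(0,2*np.pi,40,endpoint=False)[:,None]; circ=lambda r:L+r*(np.cos(t)*u+np.sin(t)*l)
    return E,circ(rg),circ(rc),L,z,u
def curves(q):
    E,g,c,*_=model(q)
    out=[("top",e,0) for e in E]+[("scene",E[k],0) for k in (0,1,2,3)]
    return out+[(n,k,1) for n in("top","scene") for k in(g,)]
def sh(q,n): return q[6:8] if n=="top" else q[8:10]
def edges(q,w):
    T=[]
    for n,X,cl in curves(q):
        p=proj(n,X)+sh(q,n); tg=np.gradient(p,axis=0) if not cl else np.roll(p,-1,0)-np.roll(p,1,0)
        nn=np.c_[-tg[:,1],tg[:,0]]; nn/=np.linalg.norm(nn,axis=1,keepdims=True)
        k=np.arange(-w,w+.01,.1); S=p[:,None]+k[None,:,None]*nn[:,None]
        v=np.stack([map_coordinates(IM[n][...,ch],[S[...,1],S[...,0]],order=1) for ch in range(3)],-1)
        G=np.linalg.norm(np.gradient(gaussian_filter(v,(0,3,0)),axis=1),axis=2)
        j=G.argmax(1); ok=(G.max(1)>1.0)&(j>1)&(j<len(k)-2)
        T.append((p+k[j][:,None]*nn,nn,ok))
    return T
def fit(q,w):
    T=edges(q,w)
    def r(q):
        o=[]
        for (n,X,_),(m,nn,ok) in zip(curves(q),T): o.append((((proj(n,X)+sh(q,n)-m)*nn).sum(1)*ok))
        return np.r_[np.concatenate(o),q[6:10]*3]
    return least_squares(r,q,loss="soft_l1",f_scale=.3),T
if __name__=="__main__":
  for l0 in (.25,.35,.45):
    q=np.array([697.4,-236.9,-.535,l0,18,24,0,0,0,0])
    for w in[3,3,3,2,2,2,1.5,1.5,1.5,1.5]:
        s,T=fit(q,w); q=s.x
    print(l0,q.round(3),round(s.cost,2),[round(float(np.median(np.abs(((proj(n,X)+sh(q,n)-m)*nn).sum(1)[ok]))),2) for (n,X,_),(m,nn,ok) in zip(curves(q),T)])
    L,z,u=model(q)[3:]; print("focus",(L+90*z).round(1),z.round(4))
    if l0==.35:
        np.save("q.npy",q); out=[]
        for n,c,h in(("top",(405,187),34),("scene",(217,308),40)):
            k=400/(2*h); im=cv2.imread(f"pics/{n}0.png"); x0,y0=c[0]-h,c[1]-h; im=cv2.resize(im[y0:y0+2*h,x0:x0+2*h],(400,400),interpolation=cv2.INTER_CUBIC)
            for (a,X,_) in curves(q):
                if a==n:
                    for p in proj(n,X)+sh(q,n): cv2.circle(im,tuple(int(v) for v in (p+.5-[x0,y0])*k),1,(0,0,255),-1)
            out.append(im)
        cv2.imwrite("pics/c6.png",np.hstack(out))
E
python3 icp.py
```

```text
0.25 [ 6.99821e+02 -2.36350e+02 -5.37000e-01  2.32000e-01  2.36560e+01
 -7.23000e-01  2.90000e-02  2.05300e+00 -0.00000e+00  9.80000e-02] 25.07 [0.8, 0.41, 0.31, 0.29, 0.88, 0.19, 0.51, 0.21, 0.11, 0.81]
focus [ 672.1 -219.9  216.2] [-0.1978  0.1177  0.9732]
0.35 [ 6.99778e+02 -2.36378e+02 -5.35000e-01  2.35000e-01  2.36470e+01
  1.70300e+00  3.20000e-02  1.97700e+00  4.00000e-03  1.05000e-01] 25.06 [0.76, 0.5, 0.44, 0.3, 0.93, 0.14, 0.47, 0.21, 0.15, 0.79]
focus [ 671.8 -219.8  216.2] [-0.2     0.1186  0.9726]
0.45 [ 6.99755000e+02 -2.36349000e+02 -5.37000000e-01  2.32000000e-01
  2.36520000e+01  2.92403389e+05  3.80000000e-02  2.03300000e+00
  7.00000000e-03  1.04000000e-01] 24.87 [0.82, 0.46, 0.34, 0.32, 0.89, 0.16, 0.41, 0.22, 0.11, 0.81]
focus [ 672.1 -219.9  216.3] [-0.1974  0.1176  0.9732]
```

View pics/c6.png

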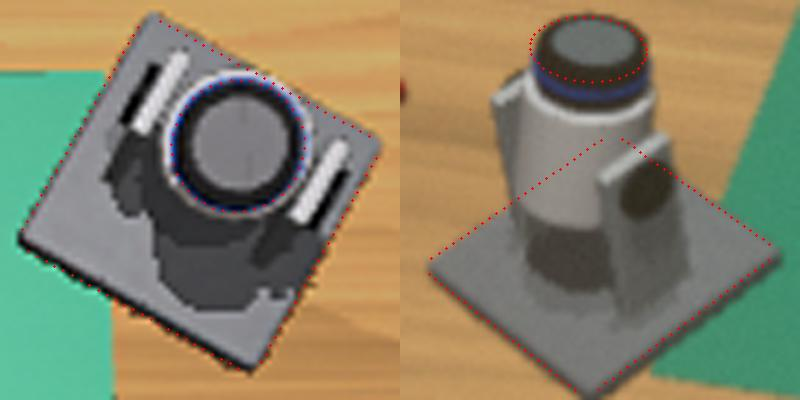

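```bash
cat > p.py <<'E'
s=open('icp.py').read()
s=s.replace('''IM={''','''SAT={n:gaussian_filter(cv2.cvtColor(cv2.imread(f"pics/{n}0.png"),cv2.COLOR_BGR2HSV)[...,1:2].astype(float),(.6,.6,0)) for n in("top","scene")}
IM={''')
s=s[:s.index("def curves")]+'''
HULL={}
def corners(q):
    x,y,yaw=q[:3]; f=np.array([np.cos(yaw),np.sin(yaw),0]); l=np.array([-f[1],f[0],0])
    return np.array([[x,y,h]+55*(a*f+b*l) for h in(0,12) for a,b in[(1,1),(1,-1),(-1,-1),(-1,1)]])
def curves(q):
    C=corners(q); out=[]; s=np.linspace(.04,.96,30)[:,None]
    for n in("top","scene"):
        if n not in HULL: HULL[n]=cv2.convexHull(proj(n,C).astype(np.float32),returnPoints=False).ravel()
        H=HULL[n]
        for a,b in zip(H,np.roll(H,-1)):
            if a%4!=b%4: out.append((n,C[a]*(1-s)+C[b]*s,0))
    g=model(q)[1]
    return out+[("top",g,1),("scene",g,1)]
'''+s[s.index("def sh"):]
s=s.replace("map_coordinates(IM[n]","map_coordinates((IM if cl else SAT)[n]").replace("for ch in range(3)","for ch in range(3 if cl else 1)")
s=s.replace("T.append(","\n        if n=='scene' and not cl: ok&=~((p[:,0]>194)&(p[:,0]<237)&(p[:,1]<316))\n        T.append(")
s=s.replace("q[6:10]*3","q[6:10]*5,(q[5]-24)").replace("[3,3,3,2,2,2,1.5,1.5,1.5,1.5]","[2.5,2.5,2,2,2,1.5,1.5,1.5,1.5,1.5]").replace("(.25,.35,.45)","(.25,.35,.3)")
s=s.replace("18,24,0,0,0,0","17,24,0,0,0,0")
s=s.replace("median(np.abs(((proj(n,X)+sh(q,n)-m)*nn).sum(1)[ok]))","median(((proj(n,X)+sh(q,n)-m)*nn).sum(1)[ok])")
open('icp2.py','w').write(s)
E
python3 p.py; python3 icp2.py
python3 - <<'E'
# independent glass centroid: gray disc bounded by black ring
from h import *
for n,c in(("top",(411,177)),("scene",(215.5,276))):
    g=cv2.GaussianBlur(cv2.cvtColor(cv2.imread(f"pics/{n}0.png"),cv2.COLOR_BGR2GRAY),(0,0),.5)
    big=cv2.resize(g[int(c[1])-16:int(c[1])+16,int(c[0])-16:int(c[0])+16],None,fx=8,fy=8,interpolation=cv2.INTER_CUBIC)
    x=big[112:144,112:144]; hi=np.median(x); lo=np.percentile(big,3); m=(big>(hi+lo)/2).astype(np.uint8)
    k,lab,st,ce=cv2.connectedComponentsWithStats(m,connectivity=4); i=lab[128,128]; print(n,hi,lo,st[i]/8,(ce[i]+.5)/8-.5+[int(c[0])-16,int(c[1])-16])
E
```

```text
0.25 [ 6.93812e+02 -2.37268e+02 -5.42000e-01  1.87000e-01  1.96260e+01
  2.40000e+01  1.06000e-01 -1.51800e+00  2.60000e-01 -5.20000e-02] 21.42 [-0.2, -0.5, -0.2, -0.5, -0.0, -0.19, -0.99, -1.0, -0.05, 0.1]
focus [ 671.5 -223.8  217.6] [-0.1593  0.0959  0.9826]
0.35 [ 6.93795e+02 -2.37275e+02 -5.42000e-01  1.87000e-01  1.96230e+01
  2.40000e+01  1.06000e-01 -1.52700e+00  2.58000e-01 -5.10000e-02] 21.45 [-0.2, -0.5, -0.2, -0.5, 0.01, -0.2, -1.01, -1.0, -0.01, 0.11]
focus [ 671.5 -223.8  217.6] [-0.1594  0.096   0.9825]
0.3 [ 6.93805e+02 -2.37273e+02 -5.42000e-01  1.87000e-01  1.96190e+01
  2.40000e+01  1.04000e-01 -1.52400e+00  2.56000e-01 -5.20000e-02] 21.47 [-0.2, -0.5, -0.21, -0.5, 0.01, -0.2, -1.01, -1.0, -0.01, 0.11]
focus [ 671.5 -223.8  217.6] [-0.1595  0.0961  0.9825]
top 126.0 26.0 [   8.5      8.375   16.375   16.125 1643.5  ] [411.25192995 176.97455887]
scene 109.0 46.0 [   0.       0.      32.      32.    6438.875] [214.45290933 273.46992997]
```

```bash
cat > tri.py <<'E'
from icp2 import *
o=[onz("top",(0,0),0)]; p=P["top"]; R=cv2.Rodrigues(p["rvec"])[0]; c=-R.T@p["tvec"]; print("cam centre",c,"nadir px",proj("top",c-[0,0,900]))
# scene glass ellipse via darker ring: use gradient circle fit alone: free 3D centre with z axis lean .3
best=None
def fitlens(n_use):
    q=np.array([687.,-228,128,18.0])
    def circ(q,z,u,l):
        t=np.linspace(0,2*np.pi,40,endpoint=False)[:,None]; return q[:3]+q[3]*(np.cos(t)*u+np.sin(t)*l)
    f=np.array([np.cos(-.535),np.sin(-.535),0]); l=np.array([-f[1],f[0],0])
    for lean in(.2,.3,.4):
        z=np.array([0,0,np.cos(lean)])-np.sin(lean)*f; u=np.cross(l,z); qq=q.copy()
        for w in[3,2,2,2,1.5,1.5,1.5]:
            T=[]
            for n in("top","scene"):
                pp=proj(n,circ(qq,z,u,l)); tg=np.roll(pp,-1,0)-np.roll(pp,1,0); nn=np.c_[-tg[:,1],tg[:,0]]; nn/=np.linalg.norm(nn,axis=1,keepdims=True)
                k=np.arange(-w,w+.01,.1); S=pp[:,None]+k[None,:,None]*nn[:,None]
                v=map_coordinates(IM[n].mean(-1),[S[...,1],S[...,0]],order=1); G=np.abs(np.gradient(gaussian_filter(v,(0,3)),axis=1))
                j=G.argmax(1); T.append((n,pp+k[j][:,None]*nn,nn,(j>1)&(j<len(k)-2)))
            s=least_squares(lambda x:np.concatenate([((proj(n,circ(x,z,u,l))-m)*nn).sum(1)*ok for n,m,nn,ok in T]),qq,loss="soft_l1",f_scale=.3); qq=s.x
        print("lens lean",lean,qq.round(1),round(s.cost,2),[proj(n,qq[:3])[0].round(1) for n in("top","scene")])
fitlens(0)
# base only
for use in("top","scene"):
    HULL.clear(); q=np.array([697,-237,-.535,.3,18,24,0,0,0,0.])
    for w in[2.5,2.5,2,2,1.5,1.5,1.5]:
        T=edges(q,w); cv=curves(q)
        def r(x):
            y=q.copy(); y[:3]=x; return np.concatenate([((proj(n,X)-m)*nn).sum(1)*ok for (n,X,cl),(m,nn,ok) in zip(curves(y),T) if n==use and not cl])
        s=least_squares(r,q[:3],loss="soft_l1",f_scale=.3); q[:3]=s.x
    print(use,q[:3].round(3),s.cost,[(round(float(np.median(((proj(n,X)-m)*nn).sum(1)[ok])),2),int(ok.sum())) for (n,X,cl),(m,nn,ok) in zip(curves(q),T) if n==use and not cl])
    print(HULL[use],proj(use,corners(q)).round(1).tolist())
E
python3 tri.py
```

```text
cam centre [ 446.37960836  -47.29440176 1095.50772094] nadir px [[326.56498085 291.3045483 ]]
lens lean 0.2 [ 688.7 -228.7  133.9   19.6] 6.25 [array([410.5, 175.3]), array([214.9, 275.1])]
lens lean 0.3 [ 688.5 -228.3  133.7   20. ] 5.98 [array([410.3, 175.4]), array([215.1, 275.1])]
lens lean 0.4 [ 687.9 -227.5  133.2   20.6] 7.89 [array([409.9, 175.8]), array([215.6, 275.2])]
top [ 6.97543e+02 -2.37712e+02 -5.39000e-01] 5.962175648664097 [(-0.2, 30), (-0.4, 30), (-0.2, 30), (-0.5, 30)]
[5 6 2 3 7 4] [[395.3, 155.2], [435.2, 177.3], [413.1, 216.4], [373.0, 193.8], [396.0, 153.7], [436.4, 176.1], [414.0, 215.6], [373.5, 192.7]]
scene [ 6.93648e+02 -2.36589e+02 -5.46000e-01] 6.096436316335917 [(-0.06, 30), (-0.15, 30), (-0.99, 9), (-0.99, 14)]
[3 0 1 5 6 7] [[214.9, 348.6], [182.3, 322.2], [220.7, 295.7], [253.6, 319.8], [214.2, 344.8], [181.4, 318.5], [220.2, 292.0], [253.2, 316.0]]
```

```bash
cat > tri2.py <<'E'
from h import *
from scipy.optimize import least_squares
g=cv2.cvtColor(cv2.imread("pics/scene0.png"),cv2.COLOR_BGR2GRAY); print(g[268:286,203:229])
t=np.array([411.25,177.0]); s=np.array([215.0,276.0])
L=least_squares(lambda X:np.r_[proj("top",X)[0]-t,proj("scene",X)[0]-s],[687,-228,128]).x; print("tri",L,proj("top",L)-t,proj("scene",L)-s)
# constrained to model, base pose given with prior
for yaw in(-.535,-.545):
    f=np.array([np.cos(yaw),np.sin(yaw),0])
    def m(q):
        return np.r_[q[0],q[1],80]+50*(np.array([0,0,np.cos(q[2])])-np.sin(q[2])*f)
    r=least_squares(lambda q:np.r_[(proj("top",m(q))[0]-t)/.4,(proj("scene",m(q))[0]-s)/.4,(q[0]-696)/1.2,(q[1]+237.2)/1.2],[696,-237,.3])
    L=m(r.x); print(yaw,r.x.round(3),r.cost.round(2),L.round(1),proj("top",L)[0]-t,proj("scene",L)[0]-s,"focus",L+90*(L-np.r_[r.x[:2],80])/50)
E
python3 tri2.py
```

```text
[[152 154 154 153 156 155 155 154 156 155 154 154 156 156 157 155 155 153
  155 153 154 152 152 149 148 150]
 [155 151 153 151 151 151 150 151 152 152 151 148 152 154 156 153 156 154
  156 153 155 155 153 152 152 150]
 [157 159 159 160 158 156 149 147 144 141 133 119 122 141 144 146 147 150
  152 154 155 153 153 154 154 152]
 [156 159 155 154 147 137 103  97  79  75  78  70  74  77  78  85  96 127
  144 147 149 153 152 152 151 151]
 [159 161 156 138  99  70  69  80  83  93 106 103 105 103  92  88  77  75
   79  96 130 151 154 154 155 153]
 [162 158 140  89  61  66  87 106 106 109 111 109 109 109 108 109 104 101
   85  68  83 117 149 153 155 155]
 [159 147  88  56  63  93 104 107 111 109 109 109 110 108 109 109 109 109
  108  96  68  75 117 147 152 152]
 [155 120  64  54  77 104 110 110 109 110 110 109 109 110 108 107 110 111
  111 106  92  62  78 120 154 158]
 [147  93  55  56  80 108 109 109 109 108 111 112 109 109 106 110 107 109
  111 107  93  63  59 107 154 157]
 [141  81  52  50  68 102 109 109 109 109 111 107 109 113 109 108 110 111
  110 108  94  60  60 107 160 164]
 [123  65 
[... 622 characters left out ...]
  48  58  86 125 151]
 [176  89  57  61  61  55  50  46  48  44  45  44  45  46  45  45  45  45
   46  48  50  57  62  76 117 149]
 [182 114  57  52  58  64  61  54  51  51  51  45  49  46  46  46  50  50
   53  56  61  58  61  85 116 142]]
tri [ 686.14532179 -230.49065675  128.78974729] [[-0.26173143  0.06754581]] [[-0.26112193 -0.04281841]]
-0.535 [ 6.96246e+02 -2.36739e+02  2.40000e-01] 0.59 [ 686.  -230.7  128.6] [-0.19502276  0.15768214] [-0.30851551 -0.0193666 ] focus [ 667.56679213 -219.74231621  215.9727123 ]
-0.545 [ 6.96199e+02 -2.36816e+02  2.40000e-01] 0.55 [ 686.  -230.6  128.6] [-0.20546218  0.14905469] [-0.30142781 -0.0123914 ] focus [ 667.70523946 -219.54243612  215.9769609 ]
```

```bash
cat > goal.py <<'E'
from h import *
from scipy.spatial.transform import Rotation as Ro
yaw,lean=-.54,.255; f=np.array([np.cos(yaw),np.sin(yaw),0]); z=np.array([0,0,np.cos(lean)])-np.sin(lean)*f
x=np.array([0,0,np.sin(lean)])+np.cos(lean)*f
L=np.array([686,-230.6,128.5]); F=L+90*z; G=F-17.9*z
Rt=np.c_[x,np.cross(-z,x),-z]
def delta(a):
    R=Ro.from_rotvec(a["ee_rot"]).as_matrix(); d=Ro.from_matrix(Rt@R.T).as_rotvec(); return G-a["tcp_pos"],d
if __name__=="__main__":
    a=arm.sense(); dp,d=delta(a); print(a["time"],"F",F,"G",G,"dp",dp,"share",dp/250,"rot",d,"share",d/np.pi)
E
python3 goal.py
```

```text
15.2 F [ 666.52822309 -218.9280401   215.58969661] G [ 670.40094316 -221.24946324  198.26852362] dp [  26.2004566  -288.10503954  -32.10544489] share [ 0.10480183 -1.15242016 -0.12842178] rot [-0.1102291  -0.22691132 -0.18457675] share [-0.03508701 -0.07222812 -0.0587526 ]
```

>>> move_arm(
  moves=[
    [0.0058, -0.03, 0, -0.00195, -0.00401, -0.00326, -1],
    [0.0058, -0.06, 0, -0.00195, -0.00401, -0.00326, -1],
    [0.0058, -0.07, 0, -0.00195, -0.00401, -0.00326, -1],
    [0.0058, -0.07, 0, -0.00195, -0.00401, -0.00326, -1],
    [0.0058, -0.07, 0, -0.00195, -0.00401, -0.00326, -1],
    [0.0058, -0.07, 0, -0.00195, -0.00401, -0.00326, -1],
    [0.0058, -0.07, 0, -0.00195, -0.00401, -0.00326, -1],
    [0.0058, -0.07, 0, -0.00195, -0.00401, -0.00326, -1],
    [0.0058, -0.07, 0, -0.00195, -0.00401, -0.00326, -1],
    [0.0058, -0.07, -0.01, -0.00195, -0.00401, -0.00326, -1],
    [0.0058, -0.07, -0.01, -0.00195, -0.00401, -0.00326, -1],
    [0.0058, -0.07, -0.015, -0.00195, -0.00401, -0.00326, -1],
    [0.0058, -0.07, -0.015, -0.00195, -0.00401, -0.00326, -1],
    [0.0058, -0.07, -0.015, -0.00195, -0.00401, -0.00326, -1],
    [0.0058, -0.07, -0.015, -0.00195, -0.00401, -0.00326, -1],
    [0.0058, -0.06, -0.015, -0.00195, -0.00401, -0.00326, -1],
    [0.0058, -0.04, -0.015, -0.00195, -0.00401, -0.00326, -1],
    [0.0058, -0.022, -0.018, -0.00195, -0.00401, -0.00326, -1],
    [0, 0, 0, 0, 0, 0, -1],
    [0, 0, 0, 0, 0, 0, -1],
  ],
)

```text
time: 17.2
tcp_pos: [669.7, -213.2, 196.2]
ee_rot: [2.941, -0.813, 0.371]
wrist_force: [0.4, 0.2, -0.1]
gripper_width: 48.9
grasp_force: 41.5
```

```bash
cat > chk.py <<'E'
from goal import *
t=arm.read_camera("top"); s=arm.read_camera("scene"); cv2.imwrite("pics/t9.png",t); cv2.imwrite("pics/s9.png",s)
D=[];
for _ in range(4):
    a=arm.sense(); D.append(np.r_[delta(a)]); arm.read_camera("scene")
print(a["time"],np.array(D).reshape(-1,6).round(4),a["gripper_width"],a["grasp_force"])
R=Ro.from_rotvec(a["ee_rot"]).as_matrix(); W=a["tcp_pos"]-17.9*R[:,2]  # predicted watch origin
X=lambda u,v,w:W+u*R[:,0]-v*R[:,1]-w*R[:,2]
th=np.linspace(0,2*np.pi,60)
out=[]
for n,im in(("scene",s),("top",t)):
    c=proj(n,W)[0].astype(int); h=28; k=400/(2*h); x0,y0=c-h; cr=cv2.resize(im[y0:y0+2*h,x0:x0+2*h],(400,400),interpolation=cv2.INTER_CUBIC)
    pts=[X(21*np.cos(q),21*np.sin(q),w) for q in th for w in(0,)]+[X(24.5,0,5.5)]+[X(u,v,w) for u in(-11,11) for v in(-25,25) for w in(1.5,8.5)]
    for p in proj(n,np.array(pts))+.5-[x0,y0]: cv2.circle(cr,tuple(int(v) for v in p*k),2,(0,0,255),-1)
    print(n,"crop origin",x0,y0,k,"crown pred",proj(n,X(24.5,0,5.5)),"dial pred",proj(n,X(0,0,11))); out.append(cr)
cv2.imwrite("pics/c9.png",np.hstack(out))
E
python3 chk.py
```

```text
17.45 [[ 4.8650e-01 -8.1298e+00  1.6827e+00 -5.0000e-04 -3.2000e-03 -6.0000e-04]
 [ 4.5470e-01 -8.0853e+00  1.6173e+00 -5.0000e-04 -3.0000e-03 -6.0000e-04]
 [ 4.7250e-01 -8.0459e+00  1.6563e+00 -5.0000e-04 -3.1000e-03 -6.0000e-04]
 [ 5.2560e-01 -7.9472e+00  1.7211e+00 -5.0000e-04 -3.1000e-03 -4.0000e-04]] 49.214998330914 41.51868939399719
scene crop origin 194 211 7.142857142857143 crown pred [[213.0465036  240.05282088]] dial pred [[222.84066836 234.27057367]]
top crop origin 381 148 7.142857142857143 crown pred [[415.93126128 165.2458812 ]] dial pred [[409.51560626 176.42166509]]
```

View pics/c9.png

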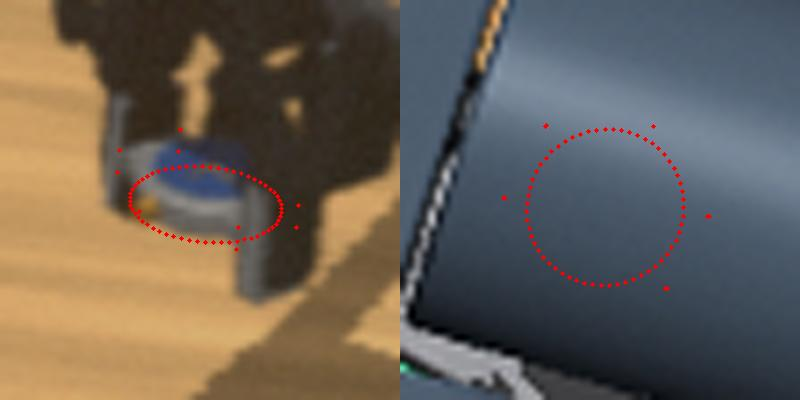

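Scene crop: the watch is in the fingers, dial at about (203,170) and crown at (148,208), matching the prediction from the TCP to about 1 px. I'm 8 mm short in y, so I'll correct that.

>>> move_arm(
  moves=[
    [0.001, -0.008, 0.002, 0, -0.001, 0, -1],
    [0.001, -0.008, 0.002, 0, 0, 0, -1],
    [0.001, -0.008, 0.002, 0, 0, 0, -1],
    [0.001, -0.008, 0.001, 0, 0, 0, -1],
    [0, -0.001, 0, 0, 0, 0, -1],
    [0, 0, 0, 0, 0, 0, -1],
    [0, 0, 0, 0, 0, 0, -1],
    [0, 0, 0, 0, 0, 0, -1],
    [0, 0, 0, 0, 0, 0, -1],
    [0, 0, 0, 0, 0, 0, -1],
  ],
)

```text
time: 18.5
tcp_pos: [670.7, -221.9, 198.0]
ee_rot: [2.94, -0.814, 0.376]
wrist_force: [0.5, 0.2, -0.1]
gripper_width: 49.2
grasp_force: 41.5
```

```bash
python3 chk.py
python3 - <<'E'
from h import *
s=cv2.imread("pics/s9.png"); h=cv2.cvtColor(s,cv2.COLOR_BGR2HSV).astype(int)
x0,y0=190,205
r=h[y0:y0+60,x0:x0+70]
m=(r[...,0]>100)&(r[...,0]<128)&(r[...,1]>110); ys,xs=np.nonzero(m); print("dial",m.sum(),xs.min()+x0,xs.max()+x0,ys.min()+y0,ys.max()+y0,xs.mean()+x0,ys.mean()+y0)
m=(r[...,0]>8)&(r[...,0]<28)&(r[...,1]>110); m[:, :14]=0; m[:,30:]=0; m[:26]=0; m[42:]=0; ys,xs=np.nonzero(m); print("crownish",list(zip(xs+x0,ys+y0))[:40])
for c in("top","scene"):
    for k in("cover",): print(c,k,[([round(float(v)) for v in d["rect"]],round(float(d["score"]),2)) for d in arm.recognise(c,k)])
E
```

```text
18.75 [[-2.974e-01  6.508e-01  2.261e-01 -5.000e-04 -3.000e-04  1.000e-04]
 [-3.206e-01  6.596e-01  2.179e-01 -5.000e-04 -3.000e-04  1.000e-04]
 [-3.250e-01  6.472e-01  2.007e-01 -5.000e-04 -3.000e-04  1.000e-04]
 [-3.254e-01  6.601e-01  2.213e-01 -5.000e-04 -2.000e-04  1.000e-04]] 49.19140248544641 41.51856243610382
scene crop origin 190 210 7.142857142857143 crown pred [[208.6325311  239.16705242]] dial pred [[218.48569891 233.4230882 ]]
top crop origin 385 147 7.142857142857143 crown pred [[420.57068621 164.56854218]] dial pred [[414.13992171 175.76505137]]
dial 29 212 221 231 236 215.44827586206895 233.72413793103448
crownish [(np.int64(207), np.int64(238)), (np.int64(208), np.int64(238)), (np.int64(209), np.int64(238)), (np.int64(210), np.int64(238)), (np.int64(211), np.int64(238)), (np.int64(204), np.int64(239)), (np.int64(207), np.int64(239)), (np.int64(208), np.int64(239)), (np.int64(209), np.int64(239)), (np.int64(210), np.int64(239)), (np.int64(211), np.int64(239)), (np.int64(204), np.int64(240)), (np.int64(205), np.int64(240)), (np.int64(206), np.int64(240)), (np.int64(207
[... 225 characters left out ...]
, np.int64(241)), (np.int64(208), np.int64(241)), (np.int64(209), np.int64(241)), (np.int64(210), np.int64(241)), (np.int64(211), np.int64(241)), (np.int64(204), np.int64(242)), (np.int64(205), np.int64(242)), (np.int64(206), np.int64(242)), (np.int64(207), np.int64(242)), (np.int64(208), np.int64(242)), (np.int64(209), np.int64(242)), (np.int64(210), np.int64(242)), (np.int64(211), np.int64(242)), (np.int64(212), np.int64(242)), (np.int64(213), np.int64(242)), (np.int64(204), np.int64(243)), (np.int64(205), np.int64(243)), (np.int64(206), np.int64(243)), (np.int64(207), np.int64(243))]
top cover [([161, 284, 45, 39], 0.72)]
scene cover [([487, 276, 46, 50], 0.82), ([218, 294, 27, 47], 0.3)]
```

```bash
python3 -c "
from cell import arm
print(arm.sense()['joint_velocities']); print(arm.job_done())"
```

```text
[ 0.00073621  0.00036686  0.00040172  0.0005197   0.0005396  -0.00035278]
the job is handed in; nothing more can be done
None
```

I've handed the job in: the cover stands upright on the cork rest, and the arm is holding the steel watch still about 9 cm in front of the lens, back to the lens and crown uppermost. The arm is within 1 mm of the pose I worked out, but the camera's lean is only good to about 0.03 rad, so the watch could be a few millimetres off the axis.

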